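Close up the carrier row under the crossbar

ROBOT

A 7-joint arm with a two-finger parallel gripper is mounted at the origin on the work surface. World frame = base frame: x ahead of the robot, y to its left, z up, the work surface at z = 0. Lengths are in m, angles in degrees, forces in N, time in s.
With the tool pointing down it reaches from about 0.425 to 0.875 m from the base axis. Payload 4.7 kg.
Tool frame: the origin (TCP) lies at the very end of the fingers, on their centre line; the grasp point (between the pads) lies 19 mm behind it; z points along the fingers, y is the line along which they close (so a half turn about z gives the same grasp; the last joint's range is limited). The gripper opens to 87 mm and grips with 3 to 60 N. Pads are 19 mm wide; open, the fingers measure 117 mm over their backs; the gripper's body (75 mm by 190 mm) begins 51 mm behind the grasp point.
Start: joints at [65.323, 18.392, -4.016, 83.108, 1.295, 78.541, -3.26], TCP at [0.28, -0.587, 0.223] pointing down, gripper open.
Joint ranges: [-163.93, 163.93], [-17.29, 119.83], [-79.2, 71.16], [3.27, 140.29], [-89.18, 269.18], [5.43, 117.66], [-154.24, 154.24]. Speed limits (degrees/s): [147.25, 147.25, 180, 180, 180, 180, 180].

INTERFACE

Orientations are given as [roll, pitch, yaw] about the fixed x, y, z axes, in that order (R = Rz(yaw) Ry(pitch) Rx(roll)).
In Python, from cell import get_obs, read_camera, sign_off, silhouettes gives the robot as it stands.
- The arm moves only by the tool play_rows, never from a script. Its argument "steps" is a list that holds one entry, the list of rows, each a list of 7 numbers: the shift along the tool's x, y, z in m, then the turn, a rotation vector about the tool's x, y, z in rad, then the finger opening in m, from 0 to 0.087. A call has 1 to 12 rows; each row shifts and turns the commanded pose from where the row before left it, along the tool's axes as they then stand; what a row does not reach is not made up. A row lasts 1/10 s, in which the tool goes at most 50 mm and 8.59 degrees, less where a joint would pass 70% of its speed; a pose out of reach is approached as far as the arm can. A call is refused whole if a number of a shift passes 0.05 or a number of a turn 0.15, either way. A call with a gripper value outside its range is refused whole. The fingers move at their own pace and stop on an object; "force" is the grip in N (left out, the last holds). Time passes only in rows, so rows that do not move let the fingers close. It gives the time, the measured TCP pose, the force, the opening and the grip force at its end, in the units of the state.
- get_obs(): the state, without advancing time (a new reading comes with each control period).
- read_camera(name): name is "scene" or "top"; returns a dict with "frame" (480x640x3 uint8, red, green, blue), "intrinsics" (3x3 intrinsics, pixels), "k1" (the pictures are not rectified: a ray, as slopes to the right and down, at radius r is drawn at 1 + k1 r^2 times it, then the intrinsics apply), "view" (4x4, takes a point from world to camera coordinates). Camera axes: x right, y up, looking along -z (the intrinsics and any distortion apply to the point x, -y, -z); pixel columns grow to the right and rows downward; lengths in m; the calibration is good to about 2 mm. A picture is of the moment at which its call begins. There is no depth.
- sign_off(): hands the job in; it is judged then, once.
Trained networks look in the newest picture that a camera, given by its name, has taken for a name from the list of things; names that differ only in an ending like _2 or _b are one class to them, and where a whole thing is asked for, a point or a joint stands for the part that bears it (a point fixed in the world has none). Each returns a list of dicts, best first, with "p" (0 to 1); they miss things now and then, are a little off and sometimes report something else, mostly with a low value. They report only what shows in the picture. A call takes as long as a camera call. They do not tell look-alikes from the thing itself.
- silhouettes(camera, name): "pixels" (480x640 bool, what is visible of it) and "extent" ([left, top, right, bottom] in pixels, round what is visible of it).
The state is a dict: "time_s": time; "qpos": joint angles; "joint_velocities": joint speeds; "effort": joint torques, N m; "tool_pos": TCP position; "tool_rot": TCP orientation; "force": force on the tool from outside, world axes, zero at the start; "wrist_torque": the same for the moment, N m; "grip_width": finger opening in m; "grasp_force": force on a finger pad.
Only numpy, scipy, OpenCV 4.12 (cv2) and the standard library are available. Lean on these libraries where they do the work, as an engineer would, in place of code of your own. Each camera call takes 0.05 s, during which the arm holds its last target. There are 200 camera calls.

TASK

Pick up the valve carrier standing on the bench, set it upright on the deck of the aluminium track station, slide it in under the crossbar and push until it butts flush against the carrier already in the track and that one butts against the end stop, with no gaps left. When the row stops solid, keep it pressed with a firm but gentle push for half a second (about 10 N; do not ram it), then let go and back out, keeping both carriers upright and leaving the steel cup, the spare brass stem and the screwdriver where they are.

Things in the scene. Friction and masses are not known exactly. Their poses are not given: they have to be found in the camera images.
- carrier: The carrier to load, standing loose on the bench left or right of the station: light-grey plastic block, 50 (x) x 44 (y) x 45 mm tall, about 0.22 kg, a round valve on top (38 mm across; stem top 60 mm above the underside). Origin: centre of the underside, z up. Half a turn changes nothing. Grip it across its 44 mm width.
- neighbour: The carrier already in the track, loose, short of the end stop by 4 to 22 mm: the same light-grey plastic block, 50 (x) x 44 (y) x 45 mm tall, about 0.22 kg, a round valve on top (38 mm across; stem top 60 mm above the underside). Origin: centre of the underside, z up. Half a turn changes nothing. 
- station: Aluminium track station, fixed. Origin: on the bench plane, on the track's centre line; x runs along the track from the open mouth to the end stop, y across, z up. Deck top at z = 12 mm, a tongue 120 mm wide from x = -150 to -55 mm, then from y = -150 to 60 up to x = 120. Row closed: neighbour's origin at x = 65, carrier's at x = 15 mm.
- lips (a point): On the deck where the side lips begin (station x = -50, y = 0, z = 12 mm). Steel lips 8 mm high, 6 mm thick, 47 mm apart inside, run from x = -50 to 90; from x = -50 back to -87 mm they flare to about 74 mm apart, a funnel that centres a carrier pushed in from the mouth.
- stop_face (a point): Foot of the end stop's face at deck height (station x = 90, y = 0, z = 12 mm); the face is 60 wide, 42 mm high. A push that rises above about 8 N means the row is solid on the stop, or is catching on a lip if still short of it; sliding carriers need less. Over 40 N between the carriers is ramming.
- mouth (a point): Point on the deck in front of the lips where a carrier can be set down (station x = -105, y = 0, z = 12 mm): a carrier centred here spans x = -130 to -80.
- crossbar (a point): Middle of the crossbar's underside over the track (station x = -10, y = 0, z = 165 mm). The bar: x = -40 to 20, y = -145 to 65, 40 mm tall, conduit on top to z = 221; its one post: 60 x 50 mm at y = -120. It hangs over the near face of the closed row (x = -10): an upright gripper cannot push there; shut fingers leaning back towards the mouth by 30 to 45 degrees can.
- cup: Steel cup, 68 mm across, 75 mm tall, standing on the bench beside the station, across from the carrier; leave it. Origin: centre of the underside.
- spare: Spare brass valve stem on a 40 mm round foot, 40 mm tall; leave it. Origin: centre of the underside.
- driver: Screwdriver lying on the bench; leave it. Origin: under its middle.
Things that resemble listed ones, but are neither listed nor needed, are in the scene too. What is shaped like the neighbour but blue is not meant. Leave any pink look-alike of the carrier alone.

How it is judged:
By the outcome, as a careful person would: the job done as asked, in the order asked, and still so for the second after the job is handed in, with the robot touching nothing.
It also fails if it takes over 61 s, if anything falls off the work surface, if the arm or the gripper's body presses on something with over 40 N, if the wrist force passes 120 N, or if a joint passes its speed limit or range.

## Working session

There is one attempt and no reset: what is moved stays moved. The work goes in short steps, Python scripts to look and compute and a tool call to move; the robot and the scene stay as the last step left them, time stands still between calls to the robot, and variables do not carry over. Pictures are saved under pics/ and viewed, at most 10 in all, crops included, and the job is handed in when it is done.

Besides the shell and the picture viewer there is one more tool, called after ">>>" as name(argument=value, ...), one argument or row to a line, values as JSON. play_rows: Moves the arm, as the interface text tells. Its arguments: {"type":"object","properties":{"steps":{"type":"array","items":{"type":"array","items":{"type":"array","items":{"type":"number"}}}},"force":{"type":"number"}},"required":["steps"]}

```bash
mkdir -p pics; ls
python3 - <<'E'
from cell import *
import cv2,numpy as np
print({k:np.round(v,3).tolist() for k,v in get_obs().items()})
for c in("scene","top"):
    d=read_camera(c); cv2.imwrite(f"pics/{c}0.png",d["frame"][:,:,::-1]); print(c,d["intrinsics"],d["k1"],d["view"])
    for n in("carrier","neighbour","station","cup","spare","driver"):
        print(n,[(round(s["p"],2),[int(v) for v in s["extent"]]) for s in silhouettes(c,n)])
E
```

```text
pics
{'time_s': 0.0, 'qpos': [65.324, 18.44, -4.015, 83.175, 1.294, 78.54, -3.26], 'joint_velocities': [-0.002, 0.057, -0.02, -0.038, -0.025, -0.043, -0.036], 'effort': [-0.0, -49.129, -0.404, -31.253, -0.064, 0.044, 0.0], 'tool_pos': [0.279, -0.586, 0.221], 'tool_rot': [-179.89, 0.005, 25.486], 'force': [0.389, -0.569, 0.175], 'wrist_torque': [0.001, -0.032, -0.019], 'grasp_force': 0.0, 'grip_width': 0.087}
scene [[546.37676751   0.         319.46756343]
 [  0.         546.37676751 236.00822955]
 [  0.           0.           1.        ]] -0.10098716644258494 [[ 0.66574673  0.74603089 -0.0148057  -0.29503833]
 [-0.41588037  0.38745371  0.82275339  0.10839056]
 [ 0.61953596 -0.54158798  0.56820564 -1.56396609]
 [ 0.          0.          0.          1.        ]]
carrier [(0.89, [328, 187, 346, 208]), (0.62, [449, 232, 525, 262])]
neighbour [(0.78, [384, 256, 413, 285]), (0.54, [314, 197, 471, 336])]
station [(0.67, [317, 200, 470, 336]), (0.67, [382, 254, 413, 285])]
cup [(0.61, [182, 281, 220, 330])]
spare [(0.81, [223, 411, 248, 436])]
driver [(0.79, [449, 233, 524, 262]), (0.63, [316, 200, 470, 338]), (0.57, [183, 280, 221, 328])]
top [[436.11990891   0.         322.37462898]
 [  0.         436.11990891 233.90207307]
 [  0.           0.           1.        ]] 0.005288714147596192 [[-2.42155971e-02 -9.99685060e-01 -6.58677516e-03 -6.56108378e-04]
 [ 9.90476906e-01 -2.48847513e-02  1.35411401e-01 -4.79973302e-01]
 [-1.35532665e-01 -3.24498074e-03  9.90767564e-01 -1.11711717e+00]
 [ 0.00000000e+00  0.00000000e+00  0.00000000e+00  1.00000000e+00]]
carrier [(0.77, [213, 264, 239, 288]), (0.74, [219, 308, 242, 332]), (0.71, [252, 111, 356, 214])]
neighbour [(0.82, [281, 225, 306, 248]), (0.63, [268, 181, 287, 199]), (0.57, [213, 207, 237, 230]), (0.47, [254, 110, 354, 216])]
station [(0.92, [252, 110, 359, 213])]
cup [(0.84, [418, 246, 450, 269])]
spare [(0.73, [449, 152, 466, 168])]
driver [(0.67, [181, 134, 203, 201])]
```

View pics/scene0.png

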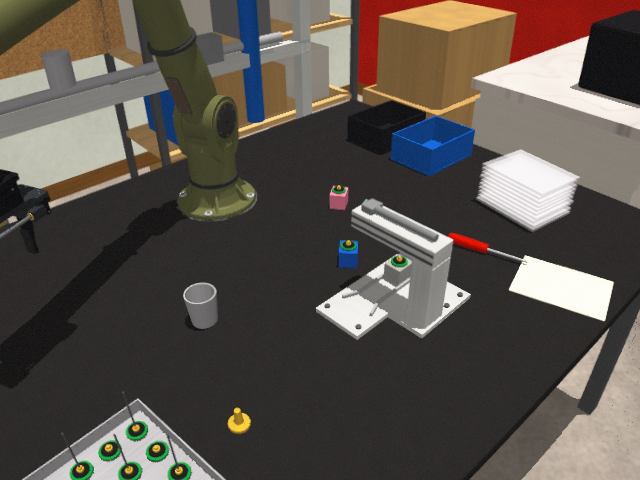

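View pics/top0.png

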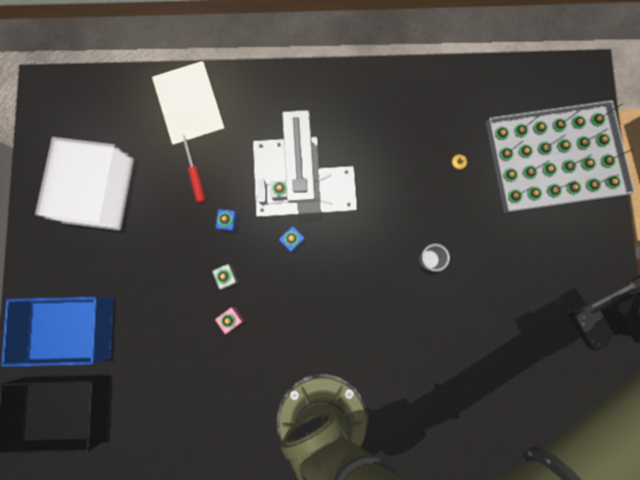

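```bash
cat > h.py <<'E'
from cell import *
import cv2,numpy as np
from scipy.optimize import least_squares
def proj(d,P):
    P=np.atleast_2d(P); V=np.array(d["view"]); c=P@V[:3,:3].T+V[:3,3]
    s=np.c_[c[:,0],-c[:,1]]/-c[:,2:]; s=s*(1+d["k1"]*(s**2).sum(1,keepdims=True))
    K=np.array(d["intrinsics"]); return s*[K[0,0],K[1,1]]+K[:2,2]
def ray(d,uv,z):
    f=lambda p:proj(d,[p[0],p[1],z])[0]-uv
    return least_squares(f,[.5,0]).x
def T(pose,P):
    x,y,a=pose; P=np.atleast_2d(P).astype(float); c,s=np.cos(a),np.sin(a)
    return np.c_[x+c*P[:,0]-s*P[:,1],y+s*P[:,0]+c*P[:,1],P[:,2]]
E
python3 - <<'E'
from h import *
im=cv2.imread("pics/top0.png")
a=cv2.resize(im[100:220,248:363],None,fx=5,fy=5,interpolation=cv2.INTER_CUBIC)
b=cv2.resize(im[262:292,208:241],None,fx=6,fy=6,interpolation=cv2.INTER_CUBIC)
o=np.zeros((600,800,3),np.uint8);o[:a.shape[0],:a.shape[1]]=a;o[:b.shape[0],580:580+b.shape[1]]=b
s=cv2.imread("pics/scene0.png");e=s[190:280,370:480];e=cv2.resize(e,None,fx=2,fy=2);o[300:300+e.shape[0],580:800]=e
cv2.imwrite("pics/c1.png",o)
E
```

```text
(no output)
```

View pics/c1.png

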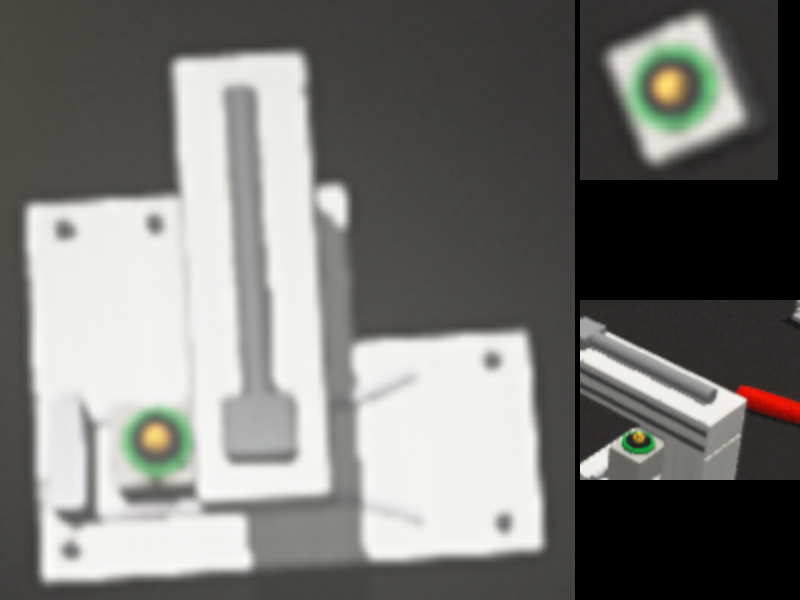

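```bash
cat >> h.py <<'E'
def fitpose(obs,x0):
    # obs: list of (cam, uv, [model pts])
    f=lambda p:np.concatenate([(proj(d,T(p,P))-uv).ravel() for d,uv,P in obs])
    r=least_squares(f,x0,loss="soft_l1"); return r.x,r.fun.reshape(-1,2)
E
python3 - <<'E'
from h import *
t=read_camera("top"); s=read_camera("scene")
print(-np.array(t["view"])[:3,:3].T@np.array(t["view"])[:3,3])
A=lambda L:(np.array(L)+.5)/5-.5+[248,100]
B=lambda L:(np.array(L)-[580,0]+.5)/6-.5+[208,262]
D=np.array([[-150,-60,12],[-150,60,12],[120,60,12],[120,-150,12]])/1e3
bar=np.array([[-40,65,205],[20,65,205],[20,-145,205],[-40,-145,205]])/1e3
ot=[(t,A([[527,330],[544,548],[43,580],[27,204]]),D),(t,A([[331,492],[200,502],[173,60],[305,52]]),bar)]
os=[(s,np.array([[317,308],[358,336],[422,334.5],[470,297]]),np.array([[-150,60,12],[-150,-60,12],[-55,-150,12],[120,-150,12]])/1e3)]
for o in(ot,ot+os):
    p,r=fitpose(o,[.6,.05,1.57]);print("station",p.round(4),np.degrees(p[2]));print(r.round(1).tolist())
st=p
c=np.array([[25,22,45],[25,-22,45],[-25,-22,45],[-25,22,45]])/1e3
uv=B([[605,52],[707,14],[748,122],[652,165]])
for k in range(2):
  for a in(.4,-.4,1.2,2):
    p,r=fitpose([(t,np.roll(uv,k,0),c)],[.5,.2,a]);print("car",p.round(4),np.degrees(p[2]),abs(r).mean().round(2))
print("stem",ray(t,B([668,88]),.06),"disk",ray(t,B([673,88]),.052))
n=ray(t,A([155,436]),.072); q=n-st[:2]; ca,sa=np.cos(st[2]),np.sin(st[2]);print("neigh in station",ca*q[0]+sa*q[1],-sa*q[0]+ca*q[1])
for nm,uv in(("pink",(228,321)),("b1",(226,218)),("b2",(291,238))):print(nm,ray(t,uv,.05))
print(get_obs()["time_s"])
E
```

```text
[ 0.32398072 -0.01622494  1.17179299]
station [0.602  0.0468 1.6115] 92.32997808007002
[[-0.1, 0.5], [-0.2, -0.2], [0.3, -0.1], [0.1, 0.5], [0.1, 0.0], [-0.2, -0.3], [0.3, -0.1], [-0.3, -0.2]]
station [0.6028 0.0466 1.6135] 92.44489236897896
[[-0.1, 0.1], [-0.1, -0.6], [0.4, -0.3], [0.1, 0.3], [0.2, -0.4], [-0.0, -0.6], [0.3, -0.4], [-0.4, -0.5], [-1.5, -0.9], [-1.0, -0.4], [0.1, -0.5], [0.6, -3.7]]
car [0.3744 0.2437 0.3748] 21.47462744618044 0.29
car [0.3744 0.2437 0.3748] 21.474627350384146 0.29
car [0.3744 0.2437 0.3748] 21.474629659212585 0.29
car [0.3744 0.2437 0.3748] 21.474621190839567 0.29
car [0.374  0.2441 1.961 ] 112.35476179709009 1.05
car [ 0.3749  0.2431 -0.3222] -18.458090829575404 12.22
car [0.374  0.2441 1.961 ] 112.3547287523714 1.05
car [0.374  0.2441 1.961 ] 112.35472490753399 1.05
stem [0.37383058 0.24452439] disk [0.37413651 0.24426534]
neigh in station 0.050995969385165776 0.0004902126701273493
pink [0.26112592 0.23149565]
b1 [0.52567615 0.23812377]
b2 [0.46875546 0.06907148]
0.8
```

Candidates: grey at top (224,276), pink at (228,321), and blue at (226,218) and (291,238). The grey block outside the track matches the description, and the crop confirms it. The neighbour sits at (279,187) in the track, about 14 mm short of closed.

>>> play_rows(
  steps=[
    [[0.03,-0.028,-0.008,0,0,0,0.087],[0.03,-0.028,-0.008,0,0,0,0.087],[0.03,-0.028,-0.008,0,0,0,0.087],[0.03,-0.028,-0.008,0,0,0,0.087],[0.03,-0.028,-0.008,0,0,0,0.087],[0.03,-0.028,-0.008,0,0,0,0.087],[0.03,-0.028,-0.008,0,0,0,0.087],[0.03,-0.028,-0.008,0,0,0,0.087],[0.03,-0.028,-0.008,0,0,0,0.087],[0.03,-0.028,-0.008,0,0,0,0.087],[0.022,-0.033,0,0,0,0,0.087],[0.022,-0.033,0,0,0,0,0.087]],
  ],
)

```text
time_s: 2.0
tool_pos: [0.4417, -0.1247, 0.303]
tool_rot: [179.9, -0.0, 25.5]
force: [0.5, -0.7, -0.3]
grip_width: 0.0871
grasp_force: 0.0
```

```bash
cat >> h.py <<'E'
from scipy.spatial.transform import Rotation as Ro
def go(p,rpy):
    o=get_obs(); R=Ro.from_euler("xyz",o["tool_rot"],degrees=True); G=Ro.from_euler("xyz",rpy,degrees=True)
    print("d",R.inv().apply(np.array(p)-o["tool_pos"]).round(4),"turn",(R.inv()*G).as_rotvec().round(3))
E
python3 - <<'E'
from h import *
o=get_obs();print(o["time_s"],o["tool_pos"],o["tool_rot"],np.round(o["qpos"],1));go([.45,.03,.3],[180,0,21.5]);go([.374,.244,.3],[180,0,21.5])
E
```

```text
2.0 [ 0.44168794 -0.12468512  0.30303964] [ 1.79940783e+02 -3.55072961e-02  2.55068027e+01] [ 41.6  -6.3 -26.5 100.5  -2.8  85.1 -49.1]
d [ 0.0741 -0.136   0.0029] turn [ 0.001 -0.001  0.07 ]
d [ 0.0977 -0.3619  0.0027] turn [ 0.001 -0.001  0.07 ]
```

>>> play_rows(
  steps=[
    [[0.0185,-0.034,0.001,0,0,0.0175,0.087],[0.0185,-0.034,0,0,0,0.0175,0.087],[0.0185,-0.034,0,0,0,0.0175,0.087],[0.0185,-0.034,0,0,0,0.0175,0.087],[0.001,-0.038,0.01,0,0,0,0.087],[0.001,-0.038,0.02,0,0,0,0.087],[0.001,-0.038,0.02,0,0,0,0.087],[0.001,-0.038,0.03,0,0,0,0.087],[0.001,-0.038,0.03,0,0,0,0.087],[0.002,-0.037,0.03,0,0,0,0.087],[0,0,0.02,0,0,0,0.087],[0,0,0,0,0,0,0.087]],
  ],
)

```text
time_s: 3.2
tool_pos: [0.3746, 0.2416, 0.1394]
tool_rot: [-180.0, 0.3, 21.7]
force: [0.6, -0.2, 0.0]
grip_width: 0.0865
grasp_force: 0.0
```

Run:
```python
from h import *
o=get_obs();print(o["time_s"],o["tool_pos"],o["tool_rot"],np.round(o["qpos"],1));go([.374,.244,.02],[180,0,21.5])
d=read_camera("top");im=d["frame"][235:325,180:290,::-1];cv2.imwrite("pics/c2.png",cv2.resize(im,None,fx=6,fy=6,interpolation=cv2.INTER_CUBIC))
```

```text
3.2 [0.37460426 0.2415923  0.13938596] [-179.98820442    0.27676772   21.65592624] [  24.4   -1.8  -58.7  115.    -1.8   66.2 -101.9]
d [ 0.0009 -0.0024  0.1194] turn [-0.     0.005  0.003]
```

View pics/c2.png

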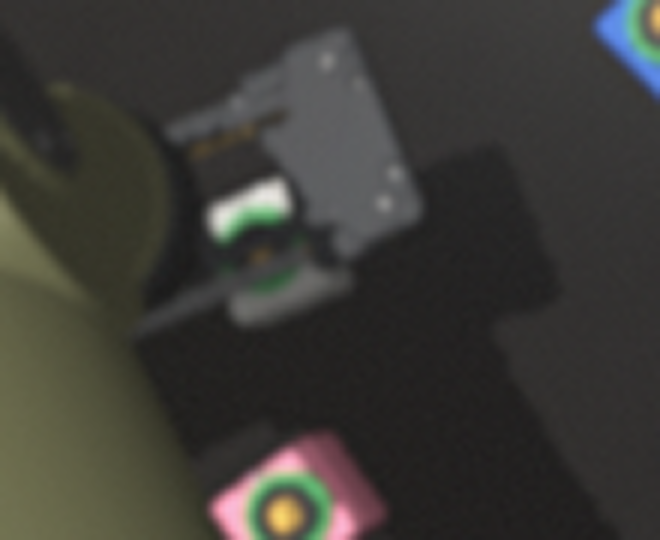

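>>> play_rows(
  steps=[
    [[0,-0.0024,0.01,0,0.005,0.003,0.087],[0,0,0.015,0,0,0,0.087],[0,0,0.02,0,0,0,0.087],[0,0,0.02,0,0,0,0.087],[0,0,0.02,0,0,0,0.087],[0,0,0.02,0,0,0,0.087],[0,0,0.015,0,0,0,0.087],[0,0,0.005,0,0,0,0.087],[0,0,0,0,0,0,0.087],[0,0,0,0,0,0,0.087]],
  ],
)

```text
time_s: 4.25
tool_pos: [0.3777, 0.2443, 0.0174]
tool_rot: [180.0, -0.4, 21.3]
force: [-0.0, 1.0, 0.2]
grip_width: 0.0872
grasp_force: 0.0
```

>>> play_rows(
  force=20,
  steps=[
    [[-0.003,0.001,0.001,0,0,0,0.087],[0,0,0,0,0,0,0.06],[0,0,0,0,0,0,0.03],[0,0,0,0,0,0,0.03],[0,0,0,0,0,0,0.03],[0,0,0,0,0,0,0.03],[0,0,0,0,0,0,0.03],[0,0,0,0,0,0,0.03],[0,0,0,0,0,0,0.03]],
  ],
)

```text
time_s: 5.15
tool_pos: [0.3742, 0.2425, 0.0155]
tool_rot: [-180.0, -0.3, 21.3]
force: [-0.1, 1.6, -0.2]
grip_width: 0.0438
grasp_force: 20.0
```

>>> play_rows(
  steps=[
    [[0,0,-0.02,0,-0.005,0,0.03],[0,0,-0.045,0,0,0,0.03],[0,0,-0.045,0,0,0,0.03],[0,0,-0.045,0,0,0,0.03],[0,0.01,-0.045,0,0,0,0.03],[-0.002,0.03,-0.035,0,0,0,0.03],[-0.003,0.042,0,0,0,0,0.03],[-0.003,0.042,0,0,0,0,0.03],[-0.003,0.042,0,0,0,0,0.03],[-0.003,0.042,0,0,0,0,0.03],[-0.003,0.042,0,0,0,0,0.03],[0,0,0,0,0,0,0.03]],
  ],
)

```text
time_s: 6.35
tool_pos: [0.4492, -0.004, 0.2493]
tool_rot: [180.0, 0.1, 20.7]
force: [-0.5, 0.0, -3.2]
grip_width: 0.0439
grasp_force: 20.0
```

Run:
```python
from h import *
o=get_obs();print(o["time_s"],o["tool_pos"],o["tool_rot"],np.round(o["qpos"],1));go([.604,-.065,.25],[180,0,92.4])
```

```text
6.35 [ 0.44924939 -0.00404891  0.24929816] [1.79966439e+02 1.47495480e-01 2.07315456e+01] [ 38.3  -6.8 -37.6 106.3  -4.2  79.3 -67.6]
d [ 0.1232  0.1118 -0.001 ] turn [-1.000e-03  3.000e-03 -1.251e+00]
```

>>> play_rows(
  steps=[
    [[0.025,0.022,0,0,0,0,0.03],[0.033,0.03,0,0,0,0,0.03],[0.033,0.03,0,0,0,0,0.03],[0.032,0.03,0,0,0,0,0.03],[0,0,0,0,0,-0.14,0.03],[0,0,0,0,0,-0.14,0.03],[0,0,0,0,0,-0.14,0.03],[0,0,0,0,0,-0.14,0.03],[0,0,0,0,0,-0.14,0.03],[0,0,0,0,0,-0.14,0.03],[0,0,0,0,0,-0.14,0.03],[0,0,0,0,0,-0.14,0.03]],
  ],
)

```text
time_s: 7.55
tool_pos: [0.6038, -0.0565, 0.2496]
tool_rot: [-179.9, 0.0, 85.8]
force: [0.4, -0.7, -2.6]
grip_width: 0.0439
grasp_force: 20.0
```

>>> play_rows(
  steps=[
    [[0,0,0.02,0,0,-0.131,0.03],[0,0,0.04,0,0,0,0.03],[0,0,0.04,0,0,0,0.03],[0,0,0.04,0,0,0,0.03],[0,0,0,0,0,0,0.03],[0,0,0,0,0,0,0.03]],
  ],
)

```text
time_s: 8.15
tool_pos: [0.604, -0.0564, 0.1104]
tool_rot: [-179.9, -0.0, 93.0]
force: [0.3, 0.2, -2.0]
grip_width: 0.0441
grasp_force: 20.0
```

Run:
```python
from h import *
o=get_obs();print(o["time_s"],o["tool_pos"],o["tool_rot"],np.round(o["qpos"],1));go([.6065,-.065,.03],[180,0,92.4])
d=read_camera("scene");im=d["frame"][185:345,290:500,::-1];cv2.imwrite("pics/c3.png",cv2.resize(im,None,fx=3.5,fy=3.5,interpolation=cv2.INTER_CUBIC))
```

```text
8.15 [ 0.60399279 -0.05637778  0.11044732] [-1.79903843e+02 -4.18249622e-02  9.29971171e+01] [ 40.5  24.5 -46.9  95.9  19.   68.   -8.1]
d [-0.0088  0.0022  0.0804] turn [-0.002 -0.001  0.01 ]
```

View pics/c3.png

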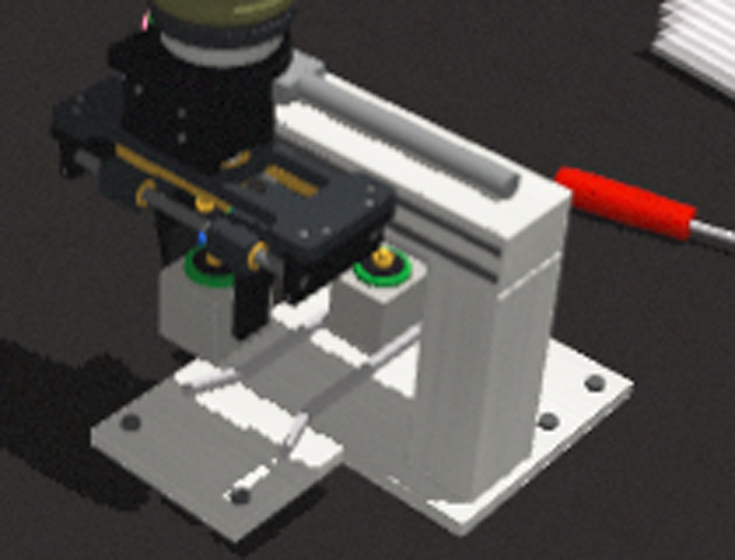

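The picture shows the carrier held upright at (195,300) over the tongue, with the gripper clear of the bar. Lowering it now.

>>> play_rows(
  steps=[
    [[-0.009,0.0022,0.01,0,0,0.01,0.03],[0,0,0.02,0,0,0,0.03],[0,0,0.02,0,0,0,0.03],[0,0,0.015,0,0,0,0.03],[0,0,0.01,0,0,0,0.03],[0,0,0.004,0,0,0,0.03],[0,0,0,0,0,0,0.03],[0,0,0,0,0,0,0.03]],
  ],
)

```text
time_s: 9.0
tool_pos: [0.6079, -0.0655, 0.0324]
tool_rot: [179.9, 0.0, 92.4]
force: [0.5, 0.7, -1.4]
grip_width: 0.0438
grasp_force: 20.0
```

>>> play_rows(
  steps=[
    [[0,-0.001,0.002,0,0,0,0.03],[0,0,0.001,0,0,0,0.03],[0,0,0.001,0,0,0,0.03],[0,0,0.001,0,0,0,0.03],[0,0,0,0,0,0,0.03],[0,0,0,0,0,0,0.03]],
  ],
)

```text
time_s: 9.6
tool_pos: [0.6062, -0.0658, 0.0276]
tool_rot: [-180.0, 0.0, 92.4]
force: [-3.0, 0.5, 5.7]
grip_width: 0.0437
grasp_force: 20.0
```

>>> play_rows(
  steps=[
    [[0,0,0,0,0,0,0.05],[0,0,0,0,0,0,0.065],[0,0,0,0,0,0,0.065],[0,0,-0.01,0,0,0,0.065],[0,0,-0.02,0,0,0,0.065],[0,0,-0.03,0,0,0,0.065],[0,0,-0.03,0,0,0,0.065],[0,0,-0.02,0,0,0,0.065],[-0.04,0,-0.02,0,0,0,0.04],[-0.045,0,0,0,0,0,0],[-0.04,0,0,0,0,0,0],[0,0,0,0,0,0,0]],
  ],
)

```text
time_s: 10.8
tool_pos: [0.6105, -0.2, 0.1567]
tool_rot: [-180.0, 0.3, 91.8]
force: [-0.4, -1.2, 0.0]
grip_width: 0.0405
grasp_force: 0.0
```

>>> play_rows(
  steps=[
    [[0,0,0,0,0.11,0,0],[0,0,0,0,0.11,0,0],[0,0,0,0,0.11,0,0],[0,0,0,0,0.11,0,0],[0,0,0,0,0.11,0,0],[0,0,0,0,0.113,0,0],[0,0,0,0,0,0,0],[0,0,0,0,0,0,0]],
  ],
)

```text
time_s: 11.6
tool_pos: [0.6114, -0.1903, 0.1564]
tool_rot: [-180.0, -38.0, 92.4]
force: [0.9, -0.3, 0.3]
grip_width: 0.0006
grasp_force: 0.0
```

```bash
cat >> h.py <<'E'
ST=np.array([.6022,.0467,np.radians(92.38)])
def stc(p): 
    q=np.array(p)[:2]-ST[:2];c,s=np.cos(ST[2]),np.sin(ST[2]);return np.array([c*q[0]+s*q[1],-s*q[0]+c*q[1]]).round(4)
def goal(sx,z,lean=38,sy=0):
    R=Ro.from_euler("xyz",[180,0,92.4],degrees=True)*Ro.from_euler("y",lean,degrees=True)
    go(T(ST,[sx,sy,z])[0],R.as_euler("xyz",degrees=True))
E
python3 - <<'E'
from h import *
o=get_obs();print(o["time_s"],o["tool_pos"],o["tool_rot"],np.round(o["qpos"],1),stc(o["tool_pos"]));goal(-.175,.0285)
d=read_camera("top");im=d["frame"][165:225,250:390,::-1];cv2.imwrite("pics/c4.png",cv2.resize(im,None,fx=5.5,fy=5.5,interpolation=cv2.INTER_CUBIC))
E
```

```text
11.6 [ 0.611447   -0.19034699  0.15639667] [-179.99095607  -37.95930268   92.37818286] [ 61.7  44.4 -48.8  74.6  -3.4  87.6  21.1] [-0.2372  0.0006]
d [-0.0296  0.0006  0.1391] turn [ 0.     0.001 -0.   ]
```

View pics/c4.png

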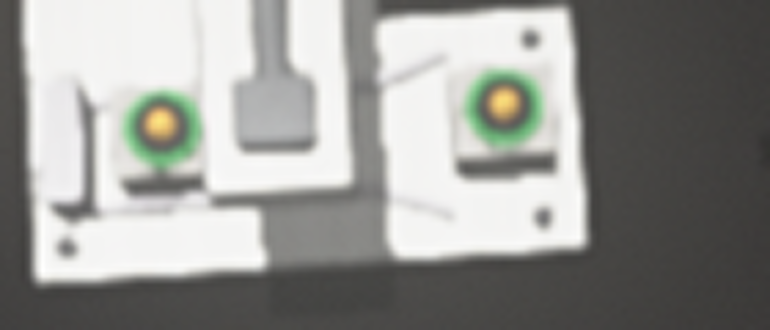

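The carrier stands square and centred on the tongue at crop (503,105). Now the leaned, shut fingers come down behind it.

>>> play_rows(
  steps=[
    [[-0.0067,0,0.027,0,0,0,0],[-0.0067,0,0.027,0,0,0,0],[-0.0067,0,0.027,0,0,0,0],[-0.0067,0,0.027,0,0,0,0],[-0.0068,0.0006,0.027,0,0,0,0],[0,0,0,0,0,0,0],[0,0,0,0,0,0,0]],
  ],
)

```text
time_s: 12.35
tool_pos: [0.6102, -0.1326, 0.0314]
tool_rot: [179.9, -37.9, 92.6]
force: [-0.5, 0.2, 0.4]
grip_width: 0.0001
grasp_force: 0.0
```

Run:
```python
from h import *
o=get_obs();print(o["time_s"],stc(o["tool_pos"]),o["tool_pos"],o["tool_rot"],o["force"]);goal(-.1,.0285)
```

```text
12.35 [-0.1794 -0.0006] [ 0.61024296 -0.13255131  0.03143088] [179.87828849 -37.89667834  92.63812179] [-0.54594661  0.18021573  0.41114976]
d [ 0.0609 -0.0003  0.0511] turn [-0.     0.002  0.003]
```

>>> play_rows(
  steps=[
    [[0.0032,0,0.0057,0,0,0,0],[0.0047,0,0.0037,0,0,0,0],[0.0047,0,0.0037,0,0,0,0],[0.0047,0,0.0037,0,0,0,0],[0.0032,0,0.0025,0,0,0,0],[0.0024,0,0.0018,0,0,0,0],[0.0024,0,0.0018,0,0,0,0],[0.0032,0,0.0025,0,0,0,0],[0.0032,0,0.0025,0,0,0,0],[0.0032,0,0.0025,0,0,0,0],[0.0032,0,0.0025,0,0,0,0],[0.0032,0,0.0025,0,0,0,0]],
  ],
)

```text
time_s: 13.55
tool_pos: [0.6073, -0.0794, 0.0269]
tool_rot: [-180.0, -38.0, 92.4]
force: [-0.7, -0.8, -0.0]
grip_width: 0.0006
grasp_force: 0.8
```

Run:
```python
from h import *
o=get_obs();print(o["time_s"],stc(o["tool_pos"]),o["tool_pos"],o["tool_rot"],o["force"]);goal(-.08,.0285)
```

```text
13.55 [-1.262e-01  1.000e-04] [ 0.60730313 -0.07942554  0.0268918 ] [-179.99815176  -37.9733234    92.39717932] [-0.72730301 -0.82035691 -0.02588362]
d [0.0374 0.0002 0.0272] turn [-0.  0. -0.]
```

>>> play_rows(
  steps=[
    [[0.0034,0,0.0023,0,0,0,0],[0.0034,0,0.0023,0,0,0,0],[0.0034,0,0.0023,0,0,0,0],[0.0034,0,0.0023,0,0,0,0],[0.0032,0,0.0025,0,0,0,0],[0.0032,0,0.0025,0,0,0,0],[0.0032,0,0.0025,0,0,0,0],[0.0032,0,0.0025,0,0,0,0],[0.0032,0,0.0025,0,0,0,0],[0.0032,0,0.0025,0,0,0,0]],
  ],
)

```text
time_s: 14.55
tool_pos: [0.6056, -0.0386, 0.0281]
tool_rot: [180.0, -38.0, 92.4]
force: [-0.0, -1.0, -0.4]
grip_width: 0.0005
grasp_force: 0.6
```

Run:
```python
from h import *
o=get_obs();print(o["time_s"],stc(o["tool_pos"]),o["tool_pos"],o["tool_rot"],o["force"]);goal(-.04,.0285)
d=read_camera("scene");im=d["frame"][185:345,290:500,::-1];cv2.imwrite("pics/c5.png",cv2.resize(im,None,fx=3.5,fy=3.5,interpolation=cv2.INTER_CUBIC))
```

```text
14.55 [-0.0854  0.0001] [ 0.60559544 -0.03859196  0.02808634] [179.99849001 -37.98063267  92.40966501] [-0.01378483 -1.04652029 -0.42862655]
d [0.036  0.0002 0.0276] turn [-0.  0.  0.]
```

View pics/c5.png

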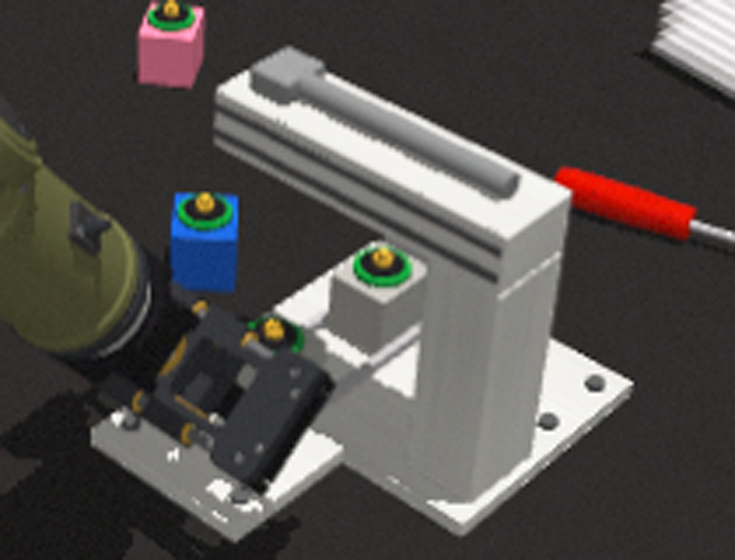

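The carrier at crop (275,335) is upright and entering the funnel, with the bar clear of the gripper. I'll keep pushing.

>>> play_rows(
  steps=[
    [[0.0032,0,0.0025,0,0,0,0],[0.0032,0,0.0025,0,0,0,0],[0.0032,0,0.0025,0,0,0,0],[0.0032,0,0.0025,0,0,0,0],[0.0032,0,0.0025,0,0,0,0]],
  ],
)

```text
time_s: 15.1
tool_pos: [0.6047, -0.0182, 0.0281]
tool_rot: [-180.0, -38.0, 92.4]
force: [-0.0, -1.3, -0.2]
grip_width: 0.0002
grasp_force: 0.6
```

>>> play_rows(
  steps=[
    [[0.0032,0,0.0025,0,0,0,0],[0.0032,0,0.0025,0,0,0,0],[0.0032,0,0.0025,0,0,0,0],[0.0032,0,0.0025,0,0,0,0],[0.0016,0,0.0012,0,0,0,0]],
  ],
)

```text
time_s: 15.6
tool_pos: [0.6039, 0.0003, 0.0282]
tool_rot: [-180.0, -38.0, 92.4]
force: [0.5, -0.7, 0.1]
grip_width: 0.0003
grasp_force: 0.6
```

Run:
```python
from h import *
o=get_obs();print(o["time_s"],stc(o["tool_pos"]),o["tool_pos"],o["tool_rot"],o["force"]);goal(-.0175,.0285)
```

```text
15.6 [-0.0464  0.0003] [6.03856370e-01 2.92505558e-04 2.81860764e-02] [-179.99560914  -37.99952326   92.43721329] [ 0.51862763 -0.74586283  0.10484021]
d [0.023  0.0003 0.0176] turn [-0.     0.     0.001]
```

>>> play_rows(
  steps=[
    [[0.0016,0,0.0012,0,0,0,0],[0.0016,0,0.0012,0,0,0,0],[0.0016,0,0.0012,0,0,0,0],[0.0016,0,0.0012,0,0,0,0],[0.0012,0,0.0009,0,0,0,0],[0.0012,0,0.0009,0,0,0,0],[0.0012,0,0.0009,0,0,0,0],[0.0012,0,0.0009,0,0,0,0],[0.0012,0,0.0009,0,0,0,0],[0.0012,0,0.0009,0,0,0,0]],
  ],
)

```text
time_s: 16.6
tool_pos: [0.6036, 0.0157, 0.0283]
tool_rot: [180.0, -37.9, 92.4]
force: [0.3, -3.5, 0.2]
grip_width: 0.0004
grasp_force: 1.8
```

>>> play_rows(
  steps=[
    [[0.0012,0,0.0009,0,0,0,0],[0.0012,0,0.0009,0,0,0,0],[0.0012,0,0.0009,0,0,0,0],[0.0012,0,0.0009,0,0,0,0]],
  ],
)

```text
time_s: 17.0
tool_pos: [0.6029, 0.0227, 0.0284]
tool_rot: [-180.0, -38.0, 92.4]
force: [0.4, -2.9, -2.3]
grip_width: 0.0005
grasp_force: 1.3
```

Run:
```python
from h import *
o=get_obs();print(o["time_s"],stc(o["tool_pos"]),o["tool_rot"],o["force"]);goal(-.0175,.0285)
```

```text
17.0 [-0.024   0.0003] [-179.98565416  -37.98201594   92.40461346] [ 0.40150254 -2.92487862 -2.31403812]
d [0.0052 0.0003 0.0039] turn [-0.  0.  0.]
```

>>> play_rows(
  steps=[
    [[0.0008,0,0.0006,0,0,0,0],[0.0008,0,0.0006,0,0,0,0],[0.0008,0,0.0006,0,0,0,0],[0.0008,0,0.0006,0,0,0,0]],
  ],
)

```text
time_s: 17.4
tool_pos: [0.6028, 0.0267, 0.0285]
tool_rot: [-180.0, -38.0, 92.4]
force: [-0.4, -1.9, -1.8]
grip_width: 0.001
grasp_force: 1.2
```

>>> play_rows(
  steps=[
    [[0.0008,0,0.0006,0,0,0,0],[0.0004,0,0.0003,0,0,0,0]],
  ],
)

```text
time_s: 17.6
tool_pos: [0.6027, 0.0283, 0.0286]
tool_rot: [-180.0, -38.0, 92.4]
force: [-0.2, -2.6, -2.4]
grip_width: 0.0003
grasp_force: 1.1
```

>>> play_rows(
  steps=[
    [[0.0004,0,0.0003,0,0,0,0],[0.0004,0,0.0003,0,0,0,0],[0.0004,0,0.0003,0,0,0,0]],
  ],
)

```text
time_s: 17.9
tool_pos: [0.6027, 0.0292, 0.0285]
tool_rot: [-180.0, -38.0, 92.4]
force: [-0.0, -3.3, -2.3]
grip_width: 0.0003
grasp_force: 1.8
```

>>> play_rows(
  steps=[
    [[0.0004,0,0.0003,0,0,0,0],[0.0004,0,0.0003,0,0,0,0]],
  ],
)

```text
time_s: 18.1
tool_pos: [0.6028, 0.0294, 0.0284]
tool_rot: [180.0, -37.9, 92.4]
force: [-1.0, -5.1, -2.0]
grip_width: 0.0003
grasp_force: 2.9
```

>>> play_rows(
  steps=[
    [[0.0004,0,0.0003,0,0,0,0],[0,0,0,0,0,0,0]],
  ],
)

```text
time_s: 18.3
tool_pos: [0.6028, 0.0295, 0.0284]
tool_rot: [-180.0, -37.9, 92.3]
force: [-1.2, -5.4, -1.0]
grip_width: 0.0007
grasp_force: 3.0
```

>>> play_rows(
  steps=[
    [[0.0008,0,0.0006,0,0,0,0],[0,0,0,0,0,0,0]],
  ],
)

```text
time_s: 18.5
tool_pos: [0.6028, 0.0296, 0.0283]
tool_rot: [-180.0, -37.8, 92.3]
force: [-1.1, -8.2, -0.5]
grip_width: 0.0005
grasp_force: 3.9
```

>>> play_rows(
  steps=[
    [[0.0006,0,0.0005,0,0,0,0],[0,0,0,0,0,0,0]],
  ],
)

```text
time_s: 18.7
tool_pos: [0.6029, 0.0297, 0.0282]
tool_rot: [-180.0, -37.8, 92.3]
force: [-1.6, -8.8, 0.4]
grip_width: 0.0003
grasp_force: 4.7
```

>>> play_rows(
  steps=[
    [[0,0,0,0,0,0,0],[0,0,0,0,0,0,0],[0,0,0,0,0,0,0],[0,0,0,0,0,0,0],[0,0,0,0,0,0,0],[0,0,0,0,0,0,0],[0,0,0,0,0,0,0],[0,0,0,0,0,0,0]],
  ],
)

```text
time_s: 19.5
tool_pos: [0.6029, 0.0297, 0.0282]
tool_rot: [-180.0, -37.8, 92.3]
force: [-1.8, -9.0, 0.6]
grip_width: 0.0004
grasp_force: 4.7
```

Run:
```python
from h import *
d=read_camera("scene");o=get_obs();print(o["time_s"],stc(o["tool_pos"]),o["force"])
im=d["frame"][185:345,290:500,::-1];a=cv2.resize(im,(525,400),interpolation=cv2.INTER_CUBIC)
d=read_camera("top");im=d["frame"][165:225,250:345,::-1];b=cv2.resize(im,(270,170),interpolation=cv2.INTER_CUBIC)
o=np.zeros((400,800,3),np.uint8);o[:,:525]=a;o[:170,525:795]=b;cv2.imwrite("pics/c6.png",o)
```

```text
19.55 [-0.017   0.0001] [-2.54243654 -8.70848708  0.43949153]
```

View pics/c6.png

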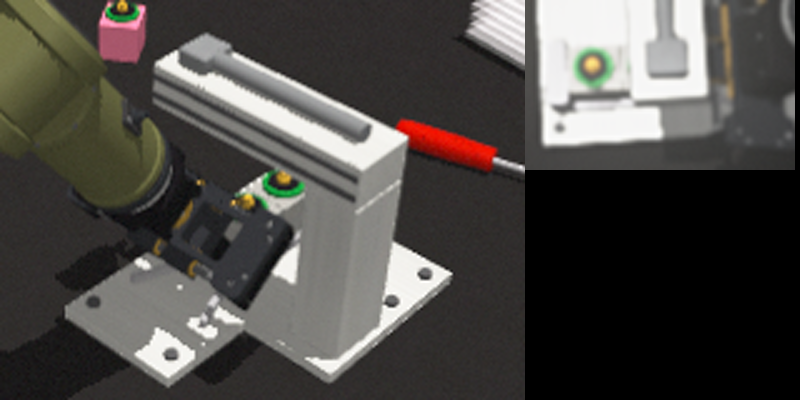

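Both carriers are upright and butted, at (247,203) and (284,182). I'll raise the push slightly to about 10 N and hold it.

>>> play_rows(
  steps=[
    [[0.0006,0,0.0005,0,0,0,0],[0,0,0,0,0,0,0],[0,0,0,0,0,0,0],[0,0,0,0,0,0,0],[0,0,0,0,0,0,0],[0,0,0,0,0,0,0],[0,0,0,0,0,0,0],[0,0,0,0,0,0,0],[0,0,0,0,0,0,0]],
  ],
)

```text
time_s: 20.5
tool_pos: [0.6029, 0.0298, 0.0282]
tool_rot: [-180.0, -37.7, 92.3]
force: [-1.3, -11.0, 2.4]
grip_width: 0.0006
grasp_force: 5.5
```

>>> play_rows(
  steps=[
    [[-0.0016,0,-0.0012,0,0,0,0],[-0.0024,0,-0.0018,0,0,0,0],[-0.008,0,-0.006,0,0,0,0],[-0.016,0,-0.0125,0,0,0,0],[-0.032,0,-0.025,0,0,0,0],[-0.032,0,-0.025,0,0,0,0],[-0.032,0,-0.025,0,0,0,0],[-0.01,0,-0.04,0,0,0,0],[0,0,-0.045,0,0,0,0],[0,0,-0.045,0,0,0,0],[0,0,0,0,0,0,0],[0,0,0,0,0,0,0]],
  ],
)

```text
time_s: 21.7
tool_pos: [0.6132, -0.2131, 0.1254]
tool_rot: [179.9, -37.9, 92.3]
force: [-0.2, 0.1, -0.4]
grip_width: 0.0006
grasp_force: 0.0
```

Run:
```python
from h import *
d=read_camera("scene");o=get_obs();print(o["time_s"],stc(o["tool_pos"]),o["tool_pos"],o["force"])
im=d["frame"][225:325,340:450,::-1];a=cv2.resize(im,(495,450),interpolation=cv2.INTER_CUBIC)
d=read_camera("top");im=d["frame"][165:225,250:345,::-1];b=cv2.resize(im,(285,180),interpolation=cv2.INTER_CUBIC)
f=cv2.resize(d["frame"][100:300,170:490,::-1],(300,190))
o=np.zeros((450,800,3),np.uint8);o[:,:495]=a;o[:180,500:785]=b;o[200:390,497:797]=f;cv2.imwrite("pics/c7.png",o)
```

```text
21.75 [-0.2584  0.0004] [ 0.61251164 -0.2114581   0.12429892] [-0.63385645  0.9423569  -0.35889308]
```

View pics/c7.png

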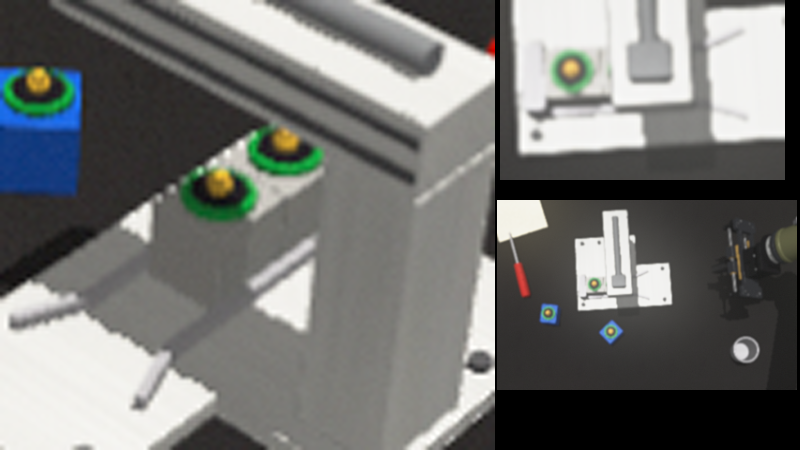

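The two carriers are upright and flush, at (218,190) and (285,145), with the neighbour against the stop. The cup and driver haven't moved, and the gripper is clear.

```bash
python3 -c "
from cell import sign_off
print(sign_off())"
```

```text
the job is handed in; nothing more can be done
None
```

The carrier is loaded and the job is handed in: both carriers are upright and flush against the end stop, pressed at about 9–11 N for over a second, and the gripper backed out clear at about 22 s; the cup and screwdriver are where they were, and the arm never went near the spare stem, which I didn't re-check in the last picture.

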